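# Set a dowel with the spring setter

### The job

Set the dowel pin in the clamped mould insert with the bench spring setter: draw the striker up by its knob until the sear catches, let go so that it stays cocked, then press the trigger down to fire it, so that the blow drives the dowel flush. The catch point is not marked: feel for it, go no further than a light touch on the end buffer, press the trigger gently, and leave the other things on the bench where they are.

Things in the scene. Friction and masses are not known exactly. Their poses are not given: they have to be found in the camera images.
- press: the spring setter, bolted down: dark steel base 150 (x) x 170 (y) x 20 mm, two posts, closed grey housing (x -52..28, y -35..35, z 80..205 mm), and below it a clamped aluminium mould insert, top at z 50 mm. Origin: centre of the base's underside, on the striker's axis; z up; the trigger sticks out on its +y side. Nothing comes off.
- striker: the striker: round steel shaft 16 mm in diameter through the housing, with a black knob on top. Origin: centre of its foot, on the dowel. z up.
- knob (a point): round black knob on top of the striker, 34 mm diameter, 20 mm high, on a 16 mm steel shaft (28 mm of it clear below the knob). This point: the knob's middle, 247 mm above the bench at the start. Let go before the sear catches, it falls back; let go after, it drops 1 to 3 mm on to the sear and stays up.
- lift (a joint): lift of the striker, m: 0 at the start (foot resting on the dowel), + up, about -0.006 once the dowel is flush. Lifting takes 6.5 N at first, 1 N more per 10 mm, plus under 1.5 N friction. The sear catches somewhere between 18 and 46 mm, at a place inside the housing that differs each time and is neither seen nor measured; 1 mm later the end buffer is met.
- buffer: sprung rubber end buffer, unseen inside the housing's top; yields 1 mm per 8 N. When the upward pull on the knob climbs steeply (13 N or more in all), the buffer is touched and the sear has already caught. Over 10 N on the buffer (18 to 21 N in all on the knob) is overdrawn. Origin: centre of its underside.
- trigger: trigger lever; it pivots at its origin, about the press's x axis; its steel arm comes out of the housing's +y side and carries the black pad 89 mm out and 8 mm above the pivot. It stands level whether cocked or not. The sear it trips is unseen inside the housing.
- pad (a point): black trigger pad 26 x 28 x 6 mm, 105 mm from the striker's axis on the press's +y side. This point: centre of its top face, 103 mm above the bench. Cocked, pressing it straight down takes 4 to 6 N and fires after 12 to 16 mm; it meets its end stop at 26 mm and springs back by itself. Over 25 N of finger force on it is too much.
- dowel (a joint): how far the dowel is driven, m: 0 = 6 mm proud at the start (it may creep by 1 mm), 0.006 = flush with the insert's top. Over 21 N moves it; the striker's resting load (6.5 N) does not, a push of 15 N on the knob would, the fired blow drives it home.
- dowel_top (a point): centre of the steel dowel's top face, 12 mm diameter, upright in the insert on the striker's axis; 56 mm above the bench at the start, 50 mm when flush.
- stone: grey grinding stone block 40 x 45 mm, 75 mm tall, loose; origin under its centre. Bystander.
- lamp: small round work lamp standing on the bench, 40 mm diameter, 105 mm tall, loose; origin under its centre. Bystander.
- file: hand tool lying flat, 150 mm long, black handle, steel blade, loose. Bystander.
- tray: open steel tray 80 x 100 mm, 25 mm high, loose; origin under its centre. Bystander.

How it is judged (in metres and radians):
On the way, in this order (a step that is already met when the one before it is completed fails the run):
1. the striker stands cocked on the sear, let go (value of joint lift above 0.015 m and contact force between the fingers and striker below 0.5 N), for 0.3 s.
2. the striker is fired: it flies down faster than 0.3 m/s, untouched (velocity of joint lift below -0.3 m/s and contact force between the fingers and striker below 0.5 N).
3. the dowel is driven to within 1.5 mm of flush (value of joint dowel above 0.0045 m), for 0.2 s.
At the end, for the whole second after the job is handed in: the dowel is within 1.5 mm of flush, driven by the fired striker, which rests down on it (lift below -3 mm, still) (value of joint dowel above 0.0045 m and value of joint lift below -0.003 m and velocity of joint lift between -0.05 and 0.05 m/s); the robot touches nothing.
It fails at once if more than 10 N on the end buffer (overdrawn) (contact force between buffer and anything else above 10 N).
It fails at once if more than 25 N of finger force on the trigger (contact force between the fingers and trigger above 25 N).
It fails at once if the stone, lamp, hand tool or tray is moved more than 20 mm (distance of any of stone, lamp, file, tray from where it was at the start of the episode above 0.02 m).
It also fails if it takes over 58 s, if anything falls off the work surface, if the arm or the gripper's body presses on something with over 40 N, if the wrist force passes 120 N, or if a joint passes its speed limit or range.

### The arm

A 7-joint arm with a two-finger parallel gripper is mounted at the origin on the work surface. World frame = base frame: x ahead of the robot, y to its left, z up, the work surface at z = 0. Lengths are in mm, angles in rad, forces in N, time in s.
With the tool pointing down it reaches from about 425 to 875 mm from the base axis. Payload 4.7 kg.
Tool frame: the origin (TCP) lies midway between the tips of the shut fingers; the grasp point (between the pads) lies 19 mm behind it; z points along the fingers, y is the line along which they close (so a half turn about z gives the same grasp; the last joint's range is limited). The gripper opens to 85 mm and grips with 20 to 120 N. Pads are 22 mm wide; open, the fingers measure 114 mm over their backs; the gripper's body (76 mm by 85 mm) begins 54 mm behind the grasp point. The pads swing forward as they close: fully open they stand 13 mm farther back than shut.
Start: joints at [-1.169, 0.321, -0.07, 1.45, 0.023, 1.371, -0.057], TCP at [245.827, 601.742, 231.349] pointing down, gripper open.
Joint ranges: [-2.86, 2.86], [-0.3, 2.09], [-1.38, 1.24], [0.06, 2.45], [-1.56, 4.7], [0.09, 2.05], [-2.69, 2.69]. Speed limits (rad/s): [2.57, 2.57, 3.14, 3.14, 3.14, 3.14, 3.14].

### API

Orientations are given as a unit quaternion [w, x, y, z].
In Python, from workcell import * gives the robot as it stands.
- The arm moves only by the tool drive_tool, never from a script. Its argument "deltas" is a list of rows, each an object of numbers: "grip": the opening, from 0 (shut) to 1 (fully open); "x", "y", "z": the shift along the world's x, y, z in m; "twist": the turn about the world's z in rad. A call has 1 to 5 rows; each row is the pose to reach, as a shift and turn from the pose commanded when the call began; what a row does not reach only later rows make up. A row lasts 1/8 s, in which the tool goes at most 62.5 mm and 10.7 degrees, less where a joint would pass 70% of its speed; a pose out of reach is approached as far as the arm can. A call with a gripper value outside its range is refused whole. The fingers move at their own pace and stop on an object; "force" is the grip in N (left out, the last holds). Time passes only in rows, so rows that repeat a pose let the fingers close. It gives the time, the measured TCP pose, the force, the opening and the grip force at its end, in the units of the state.
- get_state(): the state, without advancing time (a new reading comes with each control period).
- capture(name): name is "scene" or "top" or "wrist"; returns a dict with "image" (384x512x3 uint8, red, green, blue), "fx", "fy", "cx", "cy" (pixels), "xyz" and "rotation" of the camera in the world. Camera axes: x right, y up, looking along -z (the intrinsics and any distortion apply to the point x, -y, -z); pixel columns grow to the right and rows downward; lengths in mm; the calibration is good to about 2 mm. A picture is of the moment at which its call begins. There is no depth.
- finish_job(): hands the job in; it is judged then, once.
Trained networks look in a picture, given as the dict that the camera call returned (one of the last four; its "shot" number tells which), for a name from the list of things; names that differ only in an ending like _2 or _b are one class to them, and where a whole thing is asked for, a point or a joint stands for the part that bears it (a point fixed in the world has none). Each returns a list of dicts, best first, with "confidence" (0 to 1); they miss things now and then, are a little off and sometimes report something else, mostly with a low value. They report only what shows in the picture. A call takes as long as a camera call.
- spot_in(label, picture): "at" ([x, y, z] in mm, in the coordinates of the camera as it stood for that picture, good to about 4 mm: the middle of the surface that is visible of it).
- place_of(label, picture): "at" ([x, y, z] in mm, in the coordinates of the camera as it stood for that picture, good to about 4 mm: a listed point, or the origin of a listed thing).
The state is a dict: "time": time; "joints": joint angles; "joint_vel": joint speeds; "tau": joint torques, N m; "ee_pos": TCP position; "tool_rot": TCP orientation; "wrist_force": force on the tool from outside, world axes, zero at the start; "torque": the same for the moment, N m; "opening": opening from 0.0 (shut) to 1.0 (fully open); "finger_force": force on a finger pad.
Only numpy, scipy, OpenCV 4.12 (cv2) and the standard library are available. Lean on these libraries where they do the work, as an engineer would, in place of code of your own. Each camera call takes 0.05 s, during which the arm holds its last target. There are 200 camera calls.

## Working session

There is one attempt and no reset: what is moved stays moved. The work goes in short steps, Python scripts to look and compute and a tool call to move; the robot and the scene stay as the last step left them, time stands still between calls to the robot, and variables do not carry over. Pictures are saved under pics/ and viewed, at most 10 in all, crops included, and the job is handed in when it is done.

Besides the shell and the picture viewer there is one more tool, called after ">>>" in YAML: its name, and indented under it one key for each argument. drive_tool: Moves the arm, as the interface text tells. Its arguments: {"type":"object","properties":{"deltas":{"type":"array","items":{"type":"object","properties":{"grip":{"type":"number"},"x":{"type":"number"},"y":{"type":"number"},"z":{"type":"number"},"twist":{"type":"number"}}}},"force":{"type":"number"}},"required":["deltas"]}

```bash
mkdir -p pics; cat > h.py <<'E'
from workcell import *
import numpy as np, cv2
def w(c,p): return np.array(c["rotation"])@np.array(p)+np.array(c["xyz"])
def look(c,labels,f=None):
    for l in labels:
        for r in (f or place_of)(l,c)[:2]: print(l,round(r["confidence"],2),w(c,r["at"]).round(0))
E
python3 - <<'E'
from h import *
for n in ["scene","top"]:
    c=capture(n); cv2.imwrite(f"pics/{n}0.png",c["image"][:,:,::-1]); print(n,np.array(c["xyz"]).round())
    look(c,["knob","pad","press","dowel_top","stone","lamp","file","tray"])
s=get_state();print(s["time"],s["ee_pos"],s["tool_rot"],s["wrist_force"],s["opening"])
E
```

```text
scene [ 951. -619.  749.]Traceback (most recent call last):
  File "<stdin>", line 4, in <module>
  File "h.py", line 6, in look
    for r in (f or place_of)(l,c)[:2]: print(l,round(r["confidence"],2),w(c,r["at"]).round(0))
                                                                        ~^^^^^^^^^^^
  File "h.py", line 3, in w
    def w(c,p): return np.array(c["rotation"])@np.array(p)+np.array(c["xyz"])
                       ~~~~~~~~~~~~~~~~~~~~~~~^~~~~~~~~~~~
ValueError: matmul: Input operand 1 has a mismatch in its core dimension 0, with gufunc signature (n?,k),(k,m?)->(n?,m?) (size 3 is different from 4)
```

Rotation is a quaternion.

```bash
sed -i 's/^def w.*/from scipy.spatial.transform import Rotation as R\ndef w(c,p): return R.from_quat(c["rotation"],scalar_first=True).apply(p)+np.array(c["xyz"])/' h.py
python3 - <<'E'
from h import *
for n in ["scene","top"]:
    c=capture(n); cv2.imwrite(f"pics/{n}0.png",c["image"][:,:,::-1]); print(n,np.array(c["xyz"]).round())
    look(c,["knob","pad","press","dowel_top","stone","lamp","file","tray"])
s=get_state();print(s["time"],s["ee_pos"],s["tool_rot"],s["wrist_force"],s["opening"])
E
```

```text
scene [ 951. -619.  749.]
knob 0.83 [521.  48. 251.]
press 0.85 [530.  46.   4.]
stone 0.72 [ 607. -131.    4.]
lamp 0.81 [695. -39.   5.]
file 0.83 [639. 185.  -0.]
top [512.  49. 952.]
knob 0.61 [525.  42. 245.]
pad 0.48 [479. 143. 101.]
stone 0.79 [ 613. -135.   -2.]
lamp 0.7 [699. -42.  -4.]
file 0.57 [638. 177.  -5.]
tray 0.94 [396. 216.  -4.]
1.0 [245.83652353 601.75056847 231.37362763] [2.51260315e-05 1.92695569e-01 9.81258587e-01 5.52028049e-05] [ 0.2297263  -0.03562339 -0.27331967] 1.0033073814198483
```

View pics/scene0.png

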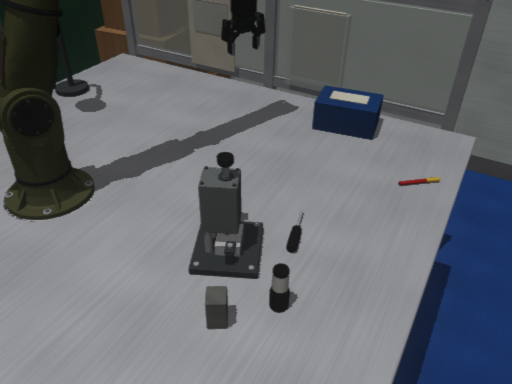

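View pics/top0.png

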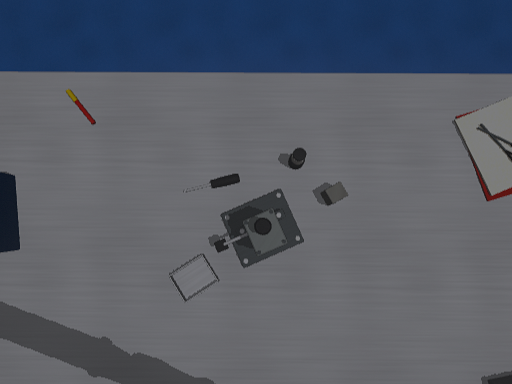

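The scene shows the press upright near (228,230), with the lamp and stone in front of it. In the top view the knob is at (262,227) and the pad at about (220,243), so the press yaw is about 24°. The network positions agree: knob-to-pad distance is 107 mm against an expected 105 mm. I'll approach above the knob.

>>> drive_tool:
  deltas:
    - {"x": 0.025,"y": -0.05,"z": 0.02}
    - {"x": 0.05,"y": -0.1,"z": 0.04}
    - {"x": 0.075,"y": -0.15,"z": 0.06}
    - {"x": 0.1,"y": -0.2,"z": 0.07}
    - {"x": 0.125,"y": -0.25,"z": 0.07}

```text
validation failed for argument at $.de...
```

>>> drive_tool:
  deltas:
    - {"x": 0.025,"y": -0.05}
    - {"x": 0.05,"y": -0.1}
    - {"x": 0.075,"y": -0.15}
    - {"x": 0.1,"y": -0.2}
    - {"x": 0.125,"y": -0.25}

```text
validation failed for argument at $.de...
```

>>> drive_tool:
  deltas:
    - {"x": 0.02,"y": -0.04}
    - {"x": 0.027,"y": -0.057}
    - {"x": 0.027,"y": -0.057}
    - {"x": 0.027,"y": -0.057}

```text
validation failed for argument at $.de...
```

```bash
python3 - <<'E'
from h import *
c=capture("wrist"); cv2.imwrite("pics/w1.png",c["image"][:,:,::-1]); print(np.array(c["xyz"]).round())
look(c,["knob","pad","press"])
c2=capture("top"); look(c2,["pad"])
s=get_state();print(s["time"],s["ee_pos"],s["tool_rot"],s["wrist_force"],s["joints"])
E
```

```text
[175. 632. 373.]
pad 0.51 [481. 143. 100.]
pad 0.24 [ 609. -135.   -2.]
1.3 [245.8487823  601.75024728 231.36861466] [3.83232296e-05 1.92675235e-01 9.81262579e-01 6.34354792e-05] [-2.64817565e-04  5.35655070e-01  3.65963693e-01] [-1.16889529  0.32097856 -0.07007716  1.45048741  0.0226014   1.37077496
 -0.05687179]
```

View pics/w1.png

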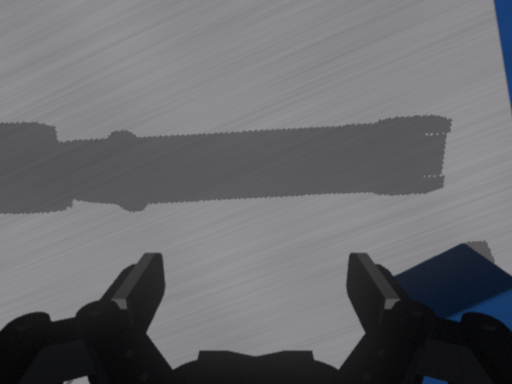

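The moves were refused, probably because every row needs all the fields. The wrist picture shows only empty bench below the open fingers. I'll send full rows.

>>> drive_tool:
  deltas:
    - {"grip": 1,"x": 0.025,"y": -0.05,"z": 0.02,"twist": 0}
    - {"grip": 1,"x": 0.05,"y": -0.1,"z": 0.04,"twist": 0}
    - {"grip": 1,"x": 0.075,"y": -0.15,"z": 0.06,"twist": 0}
    - {"grip": 1,"x": 0.1,"y": -0.2,"z": 0.07,"twist": 0}
    - {"grip": 1,"x": 0.125,"y": -0.25,"z": 0.07,"twist": 0}

```text
time: 1.92
ee_pos: [371.9, 350.4, 302.8]
tool_rot: [0.001, 0.193, 0.981, 0.001]
wrist_force: [1.8, 0.2, 0.1]
opening: 0.999
finger_force: 0.0
```

>>> drive_tool:
  deltas:
    - {"grip": 1,"x": 0.025,"y": -0.05,"z": 0,"twist": 0}
    - {"grip": 1,"x": 0.05,"y": -0.1,"z": 0,"twist": 0}
    - {"grip": 1,"x": 0.075,"y": -0.15,"z": 0,"twist": 0}
    - {"grip": 1,"x": 0.1,"y": -0.2,"z": 0,"twist": 0}
    - {"grip": 1,"x": 0.12,"y": -0.24,"z": 0,"twist": 0}

```text
time: 2.55
ee_pos: [491.6, 109.2, 301.8]
tool_rot: [0.0, 0.194, 0.981, 0.0]
wrist_force: [0.7, 0.5, -0.8]
opening: 0.996
finger_force: 0.0
```

>>> drive_tool:
  deltas:
    - {"grip": 1,"x": 0.02,"y": -0.04,"z": 0,"twist": 0}
    - {"grip": 1,"x": 0.032,"y": -0.067,"z": 0,"twist": 0}
    - {"grip": 1,"x": 0.032,"y": -0.067,"z": 0,"twist": 0}
    - {"grip": 1,"x": 0.032,"y": -0.067,"z": 0,"twist": 0}

```text
time: 3.05
ee_pos: [522.6, 45.7, 301.3]
tool_rot: [-0.0, 0.192, 0.981, 0.0]
wrist_force: [-0.1, 1.3, -0.1]
opening: 0.998
finger_force: 0.0
```

```bash
python3 - <<'E'
from h import *
c=capture("wrist"); cv2.imwrite("pics/w2.png",c["image"][:,:,::-1]); print(np.array(c["xyz"]).round())
look(c,["knob","pad","press"])
# expected pixel of knob top for (523,45,257)
r=R.from_quat(c["rotation"],scalar_first=True)
p=r.inv().apply(np.array([523,45,257])-c["xyz"]); print(c["fx"]*p[0]/-p[2]+c["cx"], c["fy"]*-p[1]/-p[2]+c["cy"], c["fx"]/-p[2],r.as_matrix().round(2).tolist())
s=get_state();print(s["time"],s["ee_pos"],s["tool_rot"],s["wrist_force"],s["joints"])
E
```

```text
[452.  75. 443.]
knob 0.59 [527.  48. 247.]
pad 0.63 [475. 140. 103.]
pad 0.62 [393. 217.   0.]
press 0.66 [527.  45.  -3.]
252.66503816736804 226.06822736977117 1.5669046891141358 [[0.38, -0.88, -0.27], [0.93, 0.36, 0.11], [0.0, -0.3, 0.96]]
3.25 [522.53937924  46.01327448 301.35104836] [-3.93999183e-05  1.91604920e-01  9.81472120e-01  1.77140334e-04] [ 0.06774714 -0.82608914 -0.12069421] [-0.57652119  0.01736015  0.4471866   1.66456296 -0.00791512  1.46134229
  1.05667311]
```

View pics/w2.png

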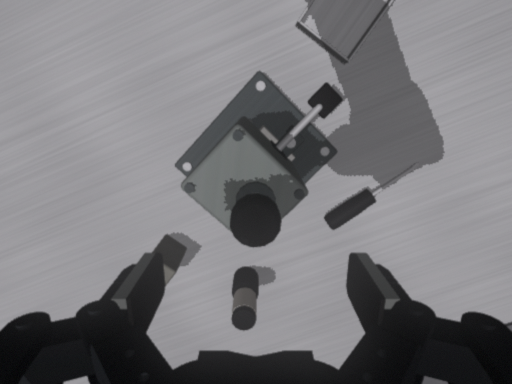

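The knob's top face is centred at about (255,221) and the pad at (325,98). That puts the knob at about (522,47), so it lies between the fingers. I'll descend.

>>> drive_tool:
  deltas:
    - {"grip": 1,"x": 0,"y": 0.001,"z": -0.03,"twist": 0}
    - {"grip": 1,"x": 0,"y": 0.001,"z": -0.055,"twist": 0}
    - {"grip": 1,"x": 0,"y": 0.001,"z": -0.074,"twist": 0}
    - {"grip": 1,"x": 0,"y": 0.001,"z": -0.074,"twist": 0}

```text
time: 3.75
ee_pos: [521.7, 46.3, 226.0]
tool_rot: [-0.001, 0.192, 0.981, -0.001]
wrist_force: [0.3, -0.8, 0.4]
opening: 0.999
finger_force: 0.0
```

>>> drive_tool:
  deltas:
    - {"grip": 0.6,"x": 0,"y": 0,"z": 0,"twist": 0}
    - {"grip": 0.5,"x": 0,"y": 0,"z": 0,"twist": 0}
    - {"grip": 0.45,"x": 0,"y": 0,"z": 0,"twist": 0}
    - {"grip": 0.45,"x": 0,"y": 0,"z": 0,"twist": 0}
  force: 30

```text
time: 4.25
ee_pos: [523.0, 45.8, 227.7]
tool_rot: [0.0, 0.193, 0.981, 0.0]
wrist_force: [0.3, 0.6, 0.7]
opening: 0.452
finger_force: 0.0
```

>>> drive_tool:
  deltas:
    - {"grip": 0.4,"x": 0,"y": 0,"z": 0,"twist": 0}
    - {"grip": 0.3,"x": 0,"y": 0,"z": 0,"twist": 0}
    - {"grip": 0,"x": 0,"y": 0,"z": 0,"twist": 0}
    - {"grip": 0,"x": 0,"y": 0,"z": 0,"twist": 0}

```text
time: 4.75
ee_pos: [522.9, 45.6, 227.6]
tool_rot: [0.0, 0.193, 0.981, -0.0]
wrist_force: [-1.2, -1.8, 2.9]
opening: 0.382
finger_force: 29.7
```

Gripped: the opening of 0.38 is about 33 mm, which matches the knob. Now I'll draw up to just below the earliest possible catch.

>>> drive_tool:
  deltas:
    - {"grip": 0,"x": 0,"y": 0,"z": 0,"twist": 0}
    - {"grip": 0,"x": 0,"y": 0,"z": 0.001,"twist": 0}
    - {"grip": 0,"x": 0,"y": 0,"z": 0.002,"twist": 0}
    - {"grip": 0,"x": 0,"y": 0,"z": 0.003,"twist": 0}
    - {"grip": 0,"x": 0,"y": 0,"z": 0.003,"twist": 0}
  force: 40

```text
time: 5.38
ee_pos: [522.7, 45.6, 229.4]
tool_rot: [-0.0, 0.193, 0.981, -0.0]
wrist_force: [3.5, -1.6, -9.2]
opening: 0.374
finger_force: 40.5
```

>>> drive_tool:
  deltas:
    - {"grip": 0,"x": 0,"y": 0,"z": 0.004,"twist": 0}
    - {"grip": 0,"x": 0,"y": 0,"z": 0.008,"twist": 0}
    - {"grip": 0,"x": 0,"y": 0,"z": 0.011,"twist": 0}
    - {"grip": 0,"x": 0,"y": 0,"z": 0.013,"twist": 0}
    - {"grip": 0,"x": 0,"y": 0,"z": 0.013,"twist": 0}

```text
time: 6.0
ee_pos: [522.8, 45.6, 243.5]
tool_rot: [0.0, 0.193, 0.981, -0.0]
wrist_force: [3.2, -2.2, -9.3]
opening: 0.377
finger_force: 40.7
```

```bash
python3 - <<'E'
from h import *
for i in range(5):
    c=capture("scene"); s=get_state(); print(s["time"],s["ee_pos"][2].round(2),np.round(s["wrist_force"],2))
look(c,["knob"])
E
```

```text
6.05 243.54 [ 3.06 -2.45 -8.09]
6.1 243.52 [ 3.88 -2.6  -8.63]
6.15 243.52 [ 3.04 -2.01 -8.29]
6.2 243.48 [ 2.67 -1.14 -8.98]
6.25 243.49 [ 3.11 -2.57 -9.02]
knob 0.53 [524.  52. 269.]
```

Lift is about 16 mm at 8.7 N, with noise of about 0.5 N. I'll go to 18.5 mm, since the buffer can't be below 19, and then take 1 mm steps.

>>> drive_tool:
  deltas:
    - {"grip": 0,"x": 0,"y": 0,"z": 0.001,"twist": 0}
    - {"grip": 0,"x": 0,"y": 0,"z": 0.002,"twist": 0}
    - {"grip": 0,"x": 0,"y": 0,"z": 0.0025,"twist": 0}
    - {"grip": 0,"x": 0,"y": 0,"z": 0.0025,"twist": 0}

```text
time: 6.8
ee_pos: [522.7, 45.6, 245.7]
tool_rot: [-0.0, 0.193, 0.981, -0.0]
wrist_force: [4.0, -3.3, -10.2]
opening: 0.379
finger_force: 40.6
```

>>> drive_tool:
  deltas:
    - {"grip": 0,"x": 0,"y": 0,"z": 0.0005,"twist": 0}
    - {"grip": 0,"x": 0,"y": 0,"z": 0.001,"twist": 0}
    - {"grip": 0,"x": 0,"y": 0,"z": 0.001,"twist": 0}

```text
time: 7.18
ee_pos: [522.8, 45.6, 246.9]
tool_rot: [-0.0, 0.193, 0.981, -0.0]
wrist_force: [4.1, -2.5, -12.2]
opening: 0.382
finger_force: 40.7
```

```bash
cat > f.py <<'E'
from h import *
f=[]
for i in range(5):
    c=capture("scene"); s=get_state(); f.append(s["wrist_force"])
print(s["time"],s["ee_pos"][2].round(2),np.mean(f,0).round(2),np.std(f,0).round(2))
E
python3 f.py
```

```text
7.425 246.88 [  3.39  -3.14 -10.91] [0.47 0.37 0.29]
```

>>> drive_tool:
  deltas:
    - {"grip": 0,"x": 0,"y": 0,"z": 0.0003,"twist": 0}
    - {"grip": 0,"x": 0,"y": 0,"z": 0.0005,"twist": 0}
    - {"grip": 0,"x": 0,"y": 0,"z": 0.0005,"twist": 0}

```text
time: 7.8
ee_pos: [522.8, 45.6, 247.3]
tool_rot: [-0.0, 0.193, 0.981, -0.0]
wrist_force: [3.4, -3.8, -11.8]
opening: 0.379
finger_force: 40.6
```

```bash
python3 f.py
```

```text
8.05 247.28 [  2.67  -3.6  -10.91] [0.45 0.39 0.35]
```

There was no steep rise, so this is just friction. Continuing.

>>> drive_tool:
  deltas:
    - {"grip": 0,"x": 0,"y": 0,"z": 0.0005,"twist": 0}
    - {"grip": 0,"x": 0,"y": 0,"z": 0.001,"twist": 0}
    - {"grip": 0,"x": 0,"y": 0,"z": 0.001,"twist": 0}

```text
time: 8.43
ee_pos: [522.8, 45.6, 248.4]
tool_rot: [-0.0, 0.193, 0.981, -0.0]
wrist_force: [2.7, -4.8, -10.8]
opening: 0.377
finger_force: 40.7
```

>>> drive_tool:
  deltas:
    - {"grip": 0,"x": 0,"y": 0,"z": 0.0005,"twist": 0}
    - {"grip": 0,"x": 0,"y": 0,"z": 0.001,"twist": 0}
    - {"grip": 0,"x": 0,"y": 0,"z": 0.001,"twist": 0}

```text
time: 8.8
ee_pos: [522.8, 45.6, 249.4]
tool_rot: [-0.0, 0.193, 0.981, -0.0]
wrist_force: [2.3, -3.9, -10.7]
opening: 0.373
finger_force: 40.7
```

>>> drive_tool:
  deltas:
    - {"grip": 0,"x": 0,"y": 0,"z": 0.0005,"twist": 0}
    - {"grip": 0,"x": 0,"y": 0,"z": 0.001,"twist": 0}
    - {"grip": 0,"x": 0,"y": 0,"z": 0.001,"twist": 0}

```text
time: 9.18
ee_pos: [522.8, 45.6, 250.3]
tool_rot: [-0.0, 0.193, 0.981, -0.0]
wrist_force: [3.5, -4.7, -11.1]
opening: 0.38
finger_force: 40.7
```

>>> drive_tool:
  deltas:
    - {"grip": 0,"x": 0,"y": 0,"z": 0.0005,"twist": 0}
    - {"grip": 0,"x": 0,"y": 0,"z": 0.001,"twist": 0}
    - {"grip": 0,"x": 0,"y": 0,"z": 0.001,"twist": 0}

```text
time: 9.55
ee_pos: [522.8, 45.6, 251.3]
tool_rot: [-0.0, 0.193, 0.981, -0.0]
wrist_force: [2.5, -3.2, -11.1]
opening: 0.372
finger_force: 40.7
```

>>> drive_tool:
  deltas:
    - {"grip": 0,"x": 0,"y": 0,"z": 0.0005,"twist": 0}
    - {"grip": 0,"x": 0,"y": 0,"z": 0.001,"twist": 0}
    - {"grip": 0,"x": 0,"y": 0,"z": 0.001,"twist": 0}

```text
time: 9.93
ee_pos: [522.8, 45.6, 252.3]
tool_rot: [-0.0, 0.193, 0.981, -0.0]
wrist_force: [3.0, -4.5, -11.3]
opening: 0.379
finger_force: 40.7
```

>>> drive_tool:
  deltas:
    - {"grip": 0,"x": 0,"y": 0,"z": 0.0005,"twist": 0}
    - {"grip": 0,"x": 0,"y": 0,"z": 0.001,"twist": 0}
    - {"grip": 0,"x": 0,"y": 0,"z": 0.001,"twist": 0}

```text
time: 10.3
ee_pos: [522.8, 45.6, 253.2]
tool_rot: [-0.0, 0.193, 0.981, -0.0]
wrist_force: [2.7, -4.0, -11.9]
opening: 0.376
finger_force: 40.7
```

>>> drive_tool:
  deltas:
    - {"grip": 0,"x": 0,"y": 0,"z": 0.0005,"twist": 0}
    - {"grip": 0,"x": 0,"y": 0,"z": 0.001,"twist": 0}
    - {"grip": 0,"x": 0,"y": 0,"z": 0.001,"twist": 0}

```text
time: 10.68
ee_pos: [522.8, 45.6, 254.2]
tool_rot: [-0.0, 0.193, 0.981, -0.0]
wrist_force: [2.1, -4.9, -11.4]
opening: 0.379
finger_force: 40.7
```

>>> drive_tool:
  deltas:
    - {"grip": 0,"x": 0,"y": 0,"z": 0.0005,"twist": 0}
    - {"grip": 0,"x": 0,"y": 0,"z": 0.001,"twist": 0}
    - {"grip": 0,"x": 0,"y": 0,"z": 0.001,"twist": 0}

```text
time: 11.05
ee_pos: [522.8, 45.6, 255.2]
tool_rot: [-0.0, 0.193, 0.981, -0.0]
wrist_force: [2.7, -3.4, -10.3]
opening: 0.379
finger_force: 40.7
```

>>> drive_tool:
  deltas:
    - {"grip": 0,"x": 0,"y": 0,"z": 0.0005,"twist": 0}
    - {"grip": 0,"x": 0,"y": 0,"z": 0.001,"twist": 0}
    - {"grip": 0,"x": 0,"y": 0,"z": 0.001,"twist": 0}

```text
time: 11.42
ee_pos: [522.7, 45.6, 256.3]
tool_rot: [-0.0, 0.193, 0.981, -0.0]
wrist_force: [1.4, -4.6, -11.0]
opening: 0.376
finger_force: 40.8
```

The force is steady at about 11 N. I'll check quickly that the knob is following the fingers.

```bash
python3 - <<'E'
from h import *
c=capture("scene"); im=c["image"][110:230,170:290,::-1]; cv2.imwrite("pics/s3.png",cv2.resize(im,(600,600),interpolation=cv2.INTER_CUBIC)); look(c,["knob"])
r=R.from_quat(c["rotation"],scalar_first=True)
for z in (205,247,257,276,286):
    p=r.inv().apply(np.array([523,46,z])-c["xyz"]); print(z,(c["fx"]*p[0]/-p[2]+c["cx"]-170)*5,(c["fy"]*-p[1]/-p[2]+c["cy"]-110)*5)
E
```

```text
knob 0.56 [525.  49. 281.]
205 271.6557684102102 336.0677511487515
247 268.85540826032286 249.29135506905993
257 268.16603704410227 227.92940642573683
276 266.8311404320602 186.56418519279626
286 266.1150148431683 164.3731831722232
```

View pics/s3.png

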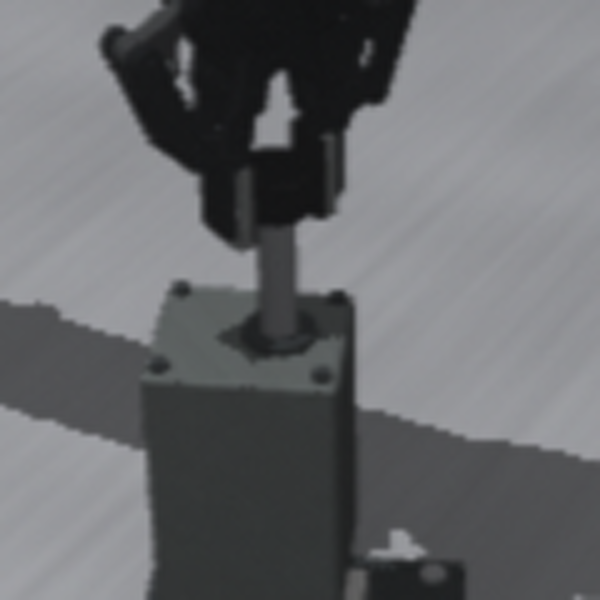

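The crop shows the knob held between the pads with its middle at about row 186. That gives z of about 276 mm and a lift of about 29 mm, so there is no slip. Continuing.

>>> drive_tool:
  deltas:
    - {"grip": 0,"x": 0,"y": 0,"z": 0.0005,"twist": 0}
    - {"grip": 0,"x": 0,"y": 0,"z": 0.001,"twist": 0}
    - {"grip": 0,"x": 0,"y": 0,"z": 0.001,"twist": 0}

```text
time: 11.9
ee_pos: [522.8, 45.6, 257.3]
tool_rot: [-0.0, 0.193, 0.981, -0.0]
wrist_force: [2.1, -3.9, -10.3]
opening: 0.381
finger_force: 40.8
```

>>> drive_tool:
  deltas:
    - {"grip": 0,"x": 0,"y": 0,"z": 0.0005,"twist": 0}
    - {"grip": 0,"x": 0,"y": 0,"z": 0.001,"twist": 0}
    - {"grip": 0,"x": 0,"y": 0,"z": 0.001,"twist": 0}

```text
time: 12.28
ee_pos: [522.8, 45.6, 258.3]
tool_rot: [-0.0, 0.193, 0.981, -0.0]
wrist_force: [2.6, -4.2, -10.8]
opening: 0.378
finger_force: 40.8
```

>>> drive_tool:
  deltas:
    - {"grip": 0,"x": 0,"y": 0,"z": 0.0005,"twist": 0}
    - {"grip": 0,"x": 0,"y": 0,"z": 0.001,"twist": 0}
    - {"grip": 0,"x": 0,"y": 0,"z": 0.001,"twist": 0}

```text
time: 12.65
ee_pos: [522.8, 45.6, 259.3]
tool_rot: [-0.0, 0.193, 0.981, -0.0]
wrist_force: [3.0, -5.0, -11.1]
opening: 0.378
finger_force: 40.8
```

>>> drive_tool:
  deltas:
    - {"grip": 0,"x": 0,"y": 0,"z": 0.0005,"twist": 0}
    - {"grip": 0,"x": 0,"y": 0,"z": 0.001,"twist": 0}
    - {"grip": 0,"x": 0,"y": 0,"z": 0.001,"twist": 0}

```text
time: 13.02
ee_pos: [522.8, 45.7, 260.5]
tool_rot: [-0.0, 0.193, 0.981, 0.0]
wrist_force: [2.1, -5.4, -9.6]
opening: 0.38
finger_force: 40.9
```

>>> drive_tool:
  deltas:
    - {"grip": 0,"x": 0,"y": 0,"z": 0.0005,"twist": 0}
    - {"grip": 0,"x": 0,"y": 0,"z": 0.001,"twist": 0}
    - {"grip": 0,"x": 0,"y": 0,"z": 0.001,"twist": 0}

```text
time: 13.4
ee_pos: [522.7, 45.7, 261.0]
tool_rot: [-0.0, 0.193, 0.981, -0.0]
wrist_force: [2.4, -5.2, -11.3]
opening: 0.382
finger_force: 40.8
```

>>> drive_tool:
  deltas:
    - {"grip": 0,"x": 0,"y": 0,"z": 0.0005,"twist": 0}
    - {"grip": 0,"x": 0,"y": 0,"z": 0.0008,"twist": 0}
    - {"grip": 0,"x": 0,"y": 0,"z": 0.0008,"twist": 0}

```text
time: 13.78
ee_pos: [522.7, 45.7, 261.3]
tool_rot: [-0.0, 0.193, 0.981, -0.0]
wrist_force: [3.6, -3.1, -14.8]
opening: 0.374
finger_force: 40.9
```

The buffer has been touched: 14.8 N, and the tool rose only 0.3 mm for 0.8 mm commanded. I'll lower slowly to feel whether the sear takes the load.

>>> drive_tool:
  deltas:
    - {"grip": 0,"x": 0,"y": 0,"z": -0.0007,"twist": 0}
    - {"grip": 0,"x": 0,"y": 0,"z": -0.0014,"twist": 0}
    - {"grip": 0,"x": 0,"y": 0,"z": -0.002,"twist": 0}
    - {"grip": 0,"x": 0,"y": 0,"z": -0.002,"twist": 0}

```text
time: 14.28
ee_pos: [522.8, 45.7, 260.2]
tool_rot: [0.0, 0.193, 0.981, 0.0]
wrist_force: [1.2, -4.2, -9.2]
opening: 0.375
finger_force: 41.2
```

>>> drive_tool:
  deltas:
    - {"grip": 0,"x": 0,"y": 0,"z": -0.0005,"twist": 0}
    - {"grip": 0,"x": 0,"y": 0,"z": -0.001,"twist": 0}
    - {"grip": 0,"x": 0,"y": 0,"z": -0.001,"twist": 0}

```text
time: 14.65
ee_pos: [522.8, 45.7, 259.7]
tool_rot: [0.0, 0.193, 0.981, 0.0]
wrist_force: [-0.9, -5.0, -5.5]
opening: 0.381
finger_force: 41.6
```

The load is going over to the sear. I'll lower 1 mm more and release.

>>> drive_tool:
  deltas:
    - {"grip": 0,"x": 0,"y": 0,"z": -0.0005,"twist": 0}
    - {"grip": 0,"x": 0,"y": 0,"z": -0.001,"twist": 0}
    - {"grip": 0,"x": 0,"y": 0,"z": -0.001,"twist": 0}

```text
time: 15.02
ee_pos: [522.9, 45.7, 259.6]
tool_rot: [0.0, 0.193, 0.981, 0.0]
wrist_force: [-1.2, -5.4, -0.8]
opening: 0.376
finger_force: 41.9
```

The sear holds it. Opening, then waiting.

>>> drive_tool:
  deltas:
    - {"grip": 0.6,"x": 0,"y": 0,"z": 0,"twist": 0}
    - {"grip": 0.8,"x": 0,"y": 0,"z": 0,"twist": 0}
    - {"grip": 1,"x": 0,"y": 0,"z": 0,"twist": 0}
    - {"grip": 1,"x": 0,"y": 0,"z": 0,"twist": 0}
    - {"grip": 1,"x": 0,"y": 0,"z": 0,"twist": 0}

```text
time: 15.65
ee_pos: [522.8, 45.9, 258.2]
tool_rot: [0.0, 0.193, 0.981, 0.0]
wrist_force: [-0.0, 0.5, 0.5]
opening: 1.0
finger_force: 0.0
```

>>> drive_tool:
  deltas:
    - {"grip": 1,"x": 0,"y": 0,"z": 0.02,"twist": 0}
    - {"grip": 1,"x": 0,"y": 0,"z": 0.05,"twist": 0}
    - {"grip": 1,"x": 0,"y": 0,"z": 0.08,"twist": 0}
    - {"grip": 1,"x": -0.01,"y": 0.03,"z": 0.08,"twist": 0}
    - {"grip": 1,"x": -0.03,"y": 0.07,"z": 0.08,"twist": 0}

```text
time: 16.27
ee_pos: [493.2, 115.5, 338.5]
tool_rot: [0.001, 0.194, 0.981, 0.0]
wrist_force: [-0.2, 2.3, -0.7]
opening: 0.999
finger_force: 0.0
```

```bash
python3 - <<'E'
from h import *
c=capture("wrist"); cv2.imwrite("pics/w4.png",c["image"][:,:,::-1]); look(c,["pad","knob"])
r=R.from_quat(c["rotation"],scalar_first=True)
p=r.inv().apply(np.array([479,142,103])-c["xyz"]); print(c["fx"]*p[0]/-p[2]+c["cx"], c["fy"]*-p[1]/-p[2]+c["cy"], c["fx"]/-p[2])
print(get_state()["ee_pos"],get_state()["time"])
c=capture("scene");look(c,["knob"])
E
```

```text
pad 0.76 [478. 140. 103.]
knob 0.71 [526.  48. 279.]
270.01416132499963 145.75126317391232 0.8357174582881727
[491.88614151 118.48030131 338.0990154 ] 16.425
knob 0.59 [523.  47. 283.]
```

View pics/w4.png

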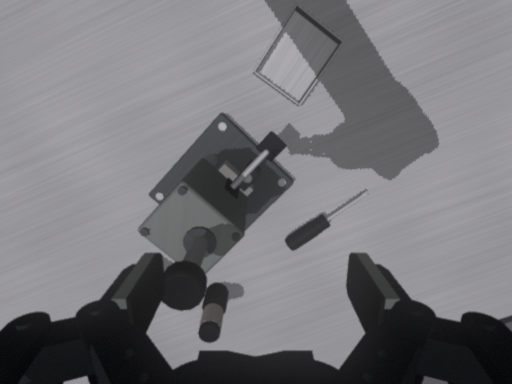

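The striker is cocked: the knob stands at about 281 mm, untouched. The pad shows at (273,146), which is about (479,143) in the world. I'll shut the fingers, move over the pad and go down.

>>> drive_tool:
  deltas:
    - {"grip": 0,"x": -0.013,"y": 0.025,"z": 0,"twist": 0}
    - {"grip": 0,"x": -0.013,"y": 0.025,"z": -0.05,"twist": 0}
    - {"grip": 0,"x": -0.013,"y": 0.025,"z": -0.1,"twist": 0}
    - {"grip": 0,"x": -0.013,"y": 0.025,"z": -0.15,"twist": 0}
    - {"grip": 0,"x": -0.013,"y": 0.025,"z": -0.2,"twist": 0}

```text
time: 17.15
ee_pos: [480.5, 139.1, 136.8]
tool_rot: [0.001, 0.194, 0.981, 0.0]
wrist_force: [1.0, 0.6, -0.1]
opening: 0.002
finger_force: 0.0
```

>>> drive_tool:
  deltas:
    - {"grip": 0,"x": 0,"y": 0,"z": -0.01,"twist": 0}
    - {"grip": 0,"x": 0,"y": 0,"z": -0.018,"twist": 0}
    - {"grip": 0,"x": 0,"y": 0,"z": -0.023,"twist": 0}
    - {"grip": 0,"x": 0,"y": 0,"z": -0.025,"twist": 0}
    - {"grip": 0,"x": 0,"y": 0,"z": -0.025,"twist": 0}

```text
time: 17.77
ee_pos: [480.3, 141.0, 113.9]
tool_rot: [0.001, 0.193, 0.981, 0.0]
wrist_force: [0.7, -0.2, 0.5]
opening: 0.006
finger_force: 0.0
```

>>> drive_tool:
  deltas:
    - {"grip": 0,"x": 0,"y": 0,"z": -0.004,"twist": 0}
    - {"grip": 0,"x": 0,"y": 0,"z": -0.008,"twist": 0}
    - {"grip": 0,"x": 0,"y": 0,"z": -0.012,"twist": 0}
    - {"grip": 0,"x": 0,"y": 0,"z": -0.016,"twist": 0}
    - {"grip": 0,"x": 0,"y": 0,"z": -0.016,"twist": 0}

```text
time: 18.4
ee_pos: [479.9, 141.1, 97.4]
tool_rot: [0.0, 0.193, 0.981, 0.0]
wrist_force: [-1.6, 1.6, 4.2]
opening: -0.003
finger_force: 2.3
```

Contact on the pad at 4 N. Continuing gently.

>>> drive_tool:
  deltas:
    - {"grip": 0,"x": 0,"y": 0,"z": -0.003,"twist": 0}
    - {"grip": 0,"x": 0,"y": 0,"z": -0.006,"twist": 0}
    - {"grip": 0,"x": 0,"y": 0,"z": -0.009,"twist": 0}
    - {"grip": 0,"x": 0,"y": 0,"z": -0.012,"twist": 0}
    - {"grip": 0,"x": 0,"y": 0,"z": -0.012,"twist": 0}

```text
time: 19.02
ee_pos: [480.0, 140.7, 85.1]
tool_rot: [0.0, 0.193, 0.981, 0.0]
wrist_force: [-0.1, 0.4, 2.5]
opening: -0.001
finger_force: 1.4
```

```bash
python3 - <<'E'
from h import *
c=capture("scene");look(c,["knob"]);cv2.imwrite("pics/s5.png",cv2.resize(c["image"][110:290,170:290,::-1],(400,600)))
E
```

```text
knob 0.56 [522.  45. 246.]
```

The striker has fired: the knob is back at about 246 mm, and flush would be 241. I'll retract and look.

>>> drive_tool:
  deltas:
    - {"grip": 0,"x": 0,"y": 0,"z": 0.02,"twist": 0}
    - {"grip": 0,"x": 0,"y": 0,"z": 0.05,"twist": 0}
    - {"grip": 0,"x": 0,"y": 0,"z": 0.1,"twist": 0}
    - {"grip": 0,"x": 0,"y": 0,"z": 0.15,"twist": 0}
    - {"grip": 0,"x": 0,"y": 0,"z": 0.2,"twist": 0}

```text
time: 19.75
ee_pos: [479.5, 140.2, 286.3]
tool_rot: [-0.0, 0.193, 0.981, -0.0]
wrist_force: [-0.0, -0.7, 0.2]
opening: -0.002
finger_force: 0.0
```

```bash
python3 - <<'E'
from h import *
c=capture("scene");look(c,["knob","stone","lamp","file"])
a=cv2.imread("pics/scene0.png")[140:280,170:310]; b=c["image"][140:280,170:310,::-1]
cv2.imwrite("pics/s6.png",cv2.resize(np.hstack([a,b]),(800,400),interpolation=cv2.INTER_CUBIC))
c=capture("top");look(c,["knob","tray"]);print(get_state()["ee_pos"],get_state()["wrist_force"])
E
```

```text
knob 0.76 [524.  46. 246.]
stone 0.83 [ 609. -131.    1.]
lamp 0.98 [699. -39.   4.]
file 0.88 [637. 181.   0.]
knob 0.79 [526.  42. 238.]
[479.00425956 140.40721281 283.36069694] [-0.28798791 -0.96944674 -0.27798794]
```

View pics/s6.png

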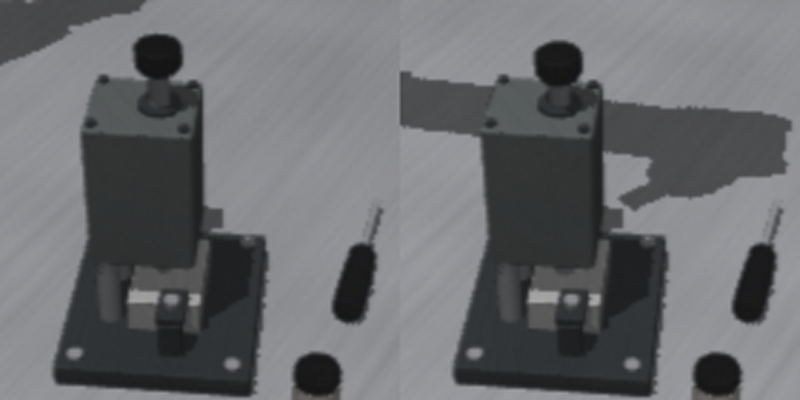

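Before (left) and after (right), the knob sits at row 55 and then row 62. That is about 6 mm lower, so the dowel is flush. The stone, lamp and file haven't moved, so I'm handing in.

```bash
python3 -c "
from workcell import *
print(finish_job())"
```

```text
the job is handed in; nothing more can be done
None
```

I cocked the striker on the sear and fired it with a gentle trigger press; the knob now sits about 6 mm lower, so the dowel looks flush. I handed the job in at about 20 s; it returned no verdict.

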